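# Turn the slide tray end for end and slide it home in its guide rails

### The job

Two white slide trays with square upright posts lie on the bench; take the narrower one by its post, turn it end for end and slide it along the bench, nose first, under the lips of the aluminium guide rails until its nose is fully home against the back stop, and let go. Its other end has a wide flange that the rails do not accept. Leave the wider tray where it lies.

Things in the scene. Friction and masses are not known exactly. Their poses are not given: they have to be found in the camera images.
- narrow_tray: The tray to load: flat white plastic, 160 mm long, body 84 mm wide, rim 10 mm high, glass slides fixed in it, 0.15 to 0.31 kg. Origin: centre of its underside; +x towards its nose, +z up. On the origin stands a square post, 30 x 30 mm, faces square to x and y, free from 9 to 62 mm height: grip it by either pair of faces. At x = -80 to -66 mm a 10 mm high flange, 150 mm wide in all.
- wide_tray: The other tray, to be left alone: same plastic, length, post and 150 mm flange, but its body is 130 mm wide, too wide for the rails. Origin under its centre, +x to its nose, +z up. The trays lie side by side, left of the rails, in either order.
- rails: Fixed aluminium guide rails, mouth facing the robot. Origin on the bench where the home tray's origin comes to lie; +x slides in, +z up. Rails 96 mm apart inside, from x = -35 mm to the back stop (face at +80, 22 mm high); lead-in flares to 124 mm at x = -65. From x = -15 lips overhang each inside by 12 mm, underside 18, top 22 mm up: no entry from above. The bench is the floor.
- nose (a point): Middle of the narrow tray's nose, its plain end with 10 mm cut corners: 80 mm from the tray's origin along its +x, 5 mm above the underside. At the start it points to the near edge of the bench (world -x), within 30 degrees. This end goes into the rails first; the flange at the opposite end is wider than the mouth.

How it is judged (in metres and radians):
At the end, for the whole second after the job is handed in: The narrow tray lies at rest and flat on the bench between the rails, nose first, its nose within 14 mm of the back stop and its origin within 18 mm of the rails' origin, in line with the rails within 8 degrees; the wide tray is within 30 mm of where it lay (x of nose in the frame of rails above 0.066 m and horizontal distance between narrow_tray and rails below 0.018 m and angle between the x axis of narrow_tray and the x axis of rails, either way round below 0.14 rad and height (world z) of narrow_tray below 0.008 m and angle between narrow_tray's own z axis and vertical below 0.1 rad and linear speed of narrow_tray below 0.02 m/s and distance of wide_tray from where it was at the start of the episode below 0.03 m); the robot touches nothing.
It fails at once if the wide tray is shifted by more than 30 mm (distance of wide_tray from where it was at the start of the episode above 0.03 m).
It also fails if it takes over 42 s, if anything falls off the work surface, if the arm or the gripper's body presses on something with over 40 N, if the wrist force passes 120 N, or if a joint passes its speed limit or range.

### The arm

A 6-joint arm with a two-finger parallel gripper is mounted at the origin on a cart in front of the work surface, level with it; the furniture and walls round the work are solid. World frame = base frame: x ahead of the robot, y to its left, z up, the work surface at z = 0. Lengths are in m, angles in degrees, forces in N, time in s.
With the tool pointing down it reaches from about 0.3 to 0.75 m from the base axis. Payload 8.5 kg.
Tool frame: the origin (TCP) lies on the centre line of the jaws, within the pads' length; the fingertips stand 17 mm ahead of it and the grasp point (between the pads) lies 2 mm behind it; z points along the fingers, y is the direction in which the jaws open and shut (so a half turn about z gives the same grasp; the last joint's range is limited). The gripper opens to 85 mm and grips with 20 to 120 N. Pads are 22 mm wide; open, the fingers measure 114 mm over their backs; the gripper's body (76 mm by 85 mm) begins 54 mm behind the grasp point. The pads swing forward as they close: fully open they stand 13 mm farther back than shut.
Start: joints at [62.206, 21.807, 74.336, -0, 83.858, -12.336], TCP at [0.147, 0.53, 0.248] pointing down, gripper open.
Joint ranges: [-178.18, 178.18], [-50.72, 133.34], [12.68, 142.11], [-81.47, 261.47], [9.98, 163.14], [-165.26, 165.26]. Speed limits (degrees/s): [136.94, 136.94, 180, 180, 180, 180].

### API

Orientations are given as a 3x3 rotation matrix whose columns are the frame's x, y, z axes.
In Python, from rig import env, imaging, close_job gives the robot as it stands.
- The arm moves only by the tool step_arm, never from a script. Its argument "steps" is one flat list of numbers, 7 for each row, row after row: the opening, from 0 (shut) to 1 (fully open), then the shift along the tool's x, y, z as a fraction of full scale, then the turn, a rotation vector about the tool's x, y, z as a fraction of full scale. A call has 1 to 10 rows; each row is the pose to reach, as a shift and turn from the pose commanded when the call began, along the tool's axes at that moment; what a row does not reach only later rows make up. Full scale, the value 1, is 0.3 m for a shift and 45 degrees for a turn. A row lasts 1/10 s, in which the tool goes at most 50 mm and 8.59 degrees, less where a joint would pass 70% of its speed; a pose out of reach is approached as far as the arm can. A call with a number of a shift or a turn outside -1 to 1 is refused whole. A call with a gripper value outside its range is refused whole. The fingers move at their own pace and stop on an object; "grip_force" is the grip in N (left out, the last holds). Time passes only in rows, so rows that repeat a pose let the fingers close. It gives the time, the measured TCP pose, the force and the opening at its end, in the units of the state.
- env.observe(): the state, without advancing time (a new reading comes with each control period).
- imaging.get_image(name): name is "scene" or "side" or "wrist"; returns (picture, depth): 480x640x3 uint8, blue, green, red; 480x640 float32, m along the optical axis (not along the pixel's ray), 0 where there is no reading.
- imaging.get_calibration(name): a dict with "camera_matrix" (3x3 intrinsics, pixels), "k1" (the pictures are not rectified: a ray, as slopes to the right and down, at radius r is drawn at 1 + k1 r^2 times it, then the intrinsics apply), "world_from_camera" (4x4, takes a point from camera to world coordinates). Camera axes: x right, y down, z forward; pixel columns grow to the right and rows downward; lengths in m; the calibration is good to about 2 mm. A picture is of the moment at which its call begins: read the wrist's pose just before it. get_calibration takes no time and is no camera call; for the wrist camera it gives the pose at the moment of the call.
- close_job(): hands the job in, once; it reports no verdict.
Trained networks look in the newest picture that a camera, given by its name, has taken for a name from the list of things; names that differ only in an ending like _2 or _b are one class to them, and where a whole thing is asked for, a point or a joint stands for the part that bears it (a point fixed in the world has none). Each returns a list of dicts, best first, with "score" (0 to 1); they miss things now and then, are a little off and sometimes report something else, mostly with a low value. They report only what shows in the picture. A call takes as long as a camera call.
- imaging.spot_in(camera, target): "pixel" ([column, row] in pixels, amid what is visible of it).
- imaging.regions_of(camera, target): "mask" (480x640 bool, what is visible of it) and "pixel" ([column, row] in pixels, amid what is visible of it).
- imaging.pinpoint(camera, target): "pixel" ([column, row] in pixels: a listed point, or the origin of a listed thing).
The state is a dict: "time_s": time; "q": joint angles; "qvel": joint speeds; "joint_efforts": joint torques, N m; "position": TCP position; "tool_rot": TCP orientation; "ft_force": force on the tool from outside, world axes, zero at the start; "wrist_torque": the same for the moment, N m; "grip_width": finger opening in m.
Only numpy, scipy, OpenCV 4.12 (cv2) and the standard library are available. Lean on these libraries where they do the work, as an engineer would, in place of code of your own. Each camera call takes 0.05 s, during which the arm holds its last target.

## Working session

There is one attempt and no reset: what is moved stays moved. The work goes in short steps, Python scripts to look and compute and a tool call to move; the robot and the scene stay as the last step left them, time stands still between calls to the robot, and variables do not carry over. Pictures are saved under pics/ and viewed, and the job is handed in when it is done.

Besides the shell and the picture viewer there is one more tool, called after "Emit:" by a JSON object that holds its "op" and its "data", one argument or row to a line. step_arm: Moves the arm, as the interface text tells. Shift numbers are shares of 0.3 m and turn numbers shares of 45 degrees, none past 1 either way. Its arguments: {"type":"object","properties":{"steps":{"type":"array","items":{"type":"number"}},"grip_force":{"type":"number"}},"required":["steps"]}

```bash
mkdir -p pics; ls; cat > h.py <<'E'
import numpy as np, cv2
from rig import env, imaging
E
python3 - <<'E'
from h import *
s=env.observe();print(s)
for c in ("scene","side"):
    im,d=imaging.get_image(c);cv2.imwrite(f"pics/{c}0.png",im);np.save(f"pics/{c}0.npy",d)
    k=imaging.get_calibration(c);print(c,k)
    for t in ("narrow_tray","wide_tray","rails","nose"):
        print(t,[(np.round(r["pixel"]),round(r["score"],2)) for r in imaging.pinpoint(c,t)])
E
```

```text
pics
{'time_s': 0.0, 'q': array([ 6.22063411e+01,  2.18424048e+01,  7.43846594e+01, -1.15409895e-03,
        8.38600571e+01, -1.23370797e+01]), 'qvel': array([ 0.02122357, -0.07229865, -0.0140316 ,  0.03512939,  0.03057241,
        0.00353651]), 'joint_efforts': array([-1.77184669e-03, -4.48463094e+01, -2.31261224e+01, -3.56795708e-04,
        4.97123692e-03,  5.39181116e-06]), 'position': array([0.14646767, 0.52985466, 0.24769907]), 'tool_rot': array([[-9.63833172e-01,  2.66505419e-01, -6.91299876e-04],
       [ 2.66506141e-01,  9.63832269e-01, -1.35446908e-03],
       [ 3.05323778e-04, -1.48971789e-03, -9.99998844e-01]]), 'ft_force': array([-1.17046754, -0.1430738 ,  0.49188549]), 'wrist_torque': array([ 0.02291651,  0.01170461, -0.00936245]), 'grip_width': 0.08516649816833845}
scene {'camera_matrix': array([[600.1178362 ,   0.        , 315.68138067],
       [  0.        , 600.1178362 , 244.17841003],
       [  0.        ,   0.        ,   1.        ]]), 'k1': -0.02361368344247894, 'world_from_camera': array([[ 0.59034126, -0.40166791,  0.70011433, -0.44537113],
       [-0.80695753,
[... 284 characters left out ...]
: array([[511.21161617,   0.        , 312.59486044],
       [  0.        , 511.21161617, 233.46227245],
       [  0.        ,   0.        ,   1.        ]]), 'k1': -0.021075443649984673, 'world_from_camera': array([[-9.64630168e-01, -1.39078517e-01,  2.23932592e-01,
         2.93656063e-01],
       [-2.63606960e-01,  5.09270627e-01, -8.19240380e-01,
         1.00048071e+00],
       [-1.03554276e-04, -8.49294175e-01, -5.27919875e-01,
         6.28233440e-01],
       [ 0.00000000e+00,  0.00000000e+00,  0.00000000e+00,
         1.00000000e+00]])}
narrow_tray [(array([315., 258.]), 0.97)]
wide_tray [(array([284., 335.]), 0.83)]
rails [(array([304., 197.]), 0.95)]
nose [(array([351., 255.]), 0.8)]
```

View pics/scene0.png

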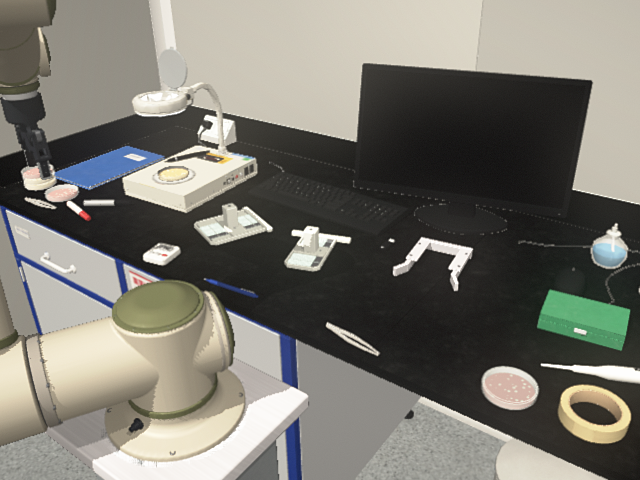

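View pics/side0.png

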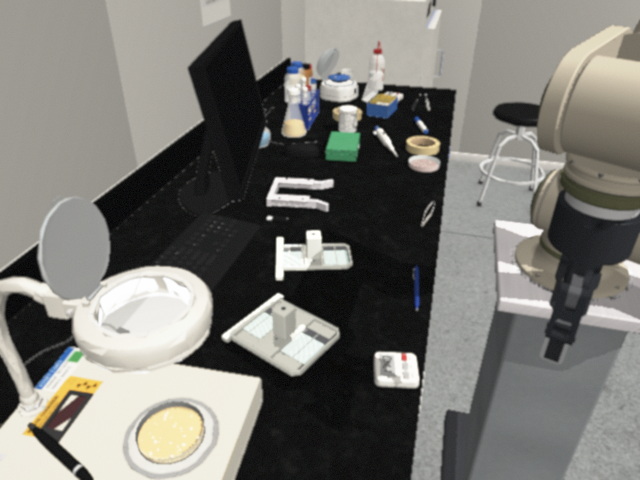

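```bash
cat >> h.py <<'E'
def ray(c,px,k=None):
    k=k or imaging.get_calibration(c);K=k["camera_matrix"]
    y=np.array([(px[0]-K[0,2])/K[0,0],(px[1]-K[1,2])/K[1,1]]);x=y.copy()
    for _ in range(10): x=y/(1+k["k1"]*(x@x))
    T=k["world_from_camera"];return T[:3,3],T[:3,:3]@np.array([x[0],x[1],1])
def onz(c,px,z,k=None):
    o,d=ray(c,px,k);return o+d*(z-o[2])/d[2]
def proj(k,P):
    T=np.linalg.inv(k["world_from_camera"]);p=T[:3,:3]@np.asarray(P)+T[:3,3]
    x=p[:2]/p[2];x=x*(1+k["k1"]*(x@x));K=k["camera_matrix"]
    return np.array([x[0]*K[0,0]+K[0,2],x[1]*K[1,1]+K[1,2]])
E
python3 - <<'E'
from h import *
print("scene",onz("scene",(307,251),0),onz("scene",(234,226),0))
print("side",onz("side",(315,258),0),onz("side",(284,335),0),onz("side",(304,197),0),onz("side",(351,255),.005))
E
```

```text
scene [0.5358177  0.13443645 0.        ] [0.53323114 0.36827366 0.        ]
side [0.52864717 0.12109528 0.        ] [0.51933125 0.36640022 0.        ] [ 0.62982694 -0.14369165  0.        ] [0.45462049 0.09656935 0.005     ]
```

The scene camera shows the narrow tray at about (307,251), the wide one at (234,226) and the rails at about (435,262). The side view agrees: narrow at (315,258), wide at (284,335), rails at (304,197). Next I'll move the wrist camera over the narrow tray and rails.

```bash
cat >> h.py <<'E'
from scipy.spatial.transform import Rotation as Ro
def Ryaw(yy): # tool pointing down with tool y at yaw yy deg
    a=np.radians(yy);y=np.array([np.cos(a),np.sin(a),0]);z=np.array([0,0,-1.]);return np.c_[np.cross(y,z),y,z]
def plan(P,yy):
    s=env.observe();R=s["tool_rot"]
    d=R.T@(np.asarray(P)-s["position"]);w=Ro.from_matrix(R.T@Ryaw(yy)).as_rotvec(degrees=True)
    print("now",s["time_s"],np.round(s["position"],4),"yaw_y",np.degrees(np.arctan2(R[1,1],R[0,1])),"q",np.round(s["q"],1))
    print("shift",np.round(d/.3,4),"turn",np.round(w/45,4))
E
python3 -c "
from h import *
plan((0.33,0.30,.30),90)
k=imaging.get_calibration('wrist');print(k['world_from_camera'],k['camera_matrix'])"
```

```text
now 0.5 [0.1466 0.5301 0.2483] yaw_y 74.53846201143728 q [ 62.2  21.8  74.3  -0.   83.9 -12.3]
shift [-0.7937 -0.5762 -0.1723] turn [-1.000e-04 -0.000e+00 -3.436e-01]
[[ 2.67441389e-01  9.20617701e-01  2.84496315e-01  7.46489156e-02]
 [ 9.63574114e-01 -2.55465355e-01 -7.91351964e-02  5.50262034e-01]
 [-1.74310572e-04  2.95297311e-01 -9.55405394e-01  3.74467229e-01]
 [ 0.00000000e+00  0.00000000e+00  0.00000000e+00  1.00000000e+00]] [[353.02663433   0.         322.37121513]
 [  0.         353.02663433 234.76924681]
 [  0.           0.           1.        ]]
```

Emit:
{"op": "step_arm", "data": {
  "steps": [1,-0.8,-0.576,-0.17,0,0,-0.34,1,-0.8,-0.576,-0.17,0,0,-0.34,1,-0.8,-0.576,-0.17,0,0,-0.34,1,-0.8,-0.576,-0.17,0,0,-0.34,1,-0.8,-0.576,-0.17,0,0,-0.34,1,-0.8,-0.576,-0.17,0,0,-0.34,1,-0.8,-0.576,-0.17,0,0,-0.34]
}}

```text
time_s: 1.2
position: [0.3348, 0.2964, 0.3003]
tool_rot: [[-1.0, 0.009, 0.002], [0.009, 1.0, 0.0], [-0.002, 0.0, -1.0]]
ft_force: [0.6, -0.6, 0.1]
grip_width: 0.0854
```

```bash
python3 -c "
from h import *
plan((0.48,0.03,.30),90)"
```

```text
now 1.2 [0.3348 0.2964 0.3003] yaw_y 89.50357301091248 q [ 26.3   9.2  83.6  -0.1  87.1 -63.2]
shift [-0.4916 -0.8838  0.0022] turn [ 0.0001  0.0032 -0.011 ]
```

Emit:
{"op": "step_arm", "data": {
  "steps": [1,-0.49,-0.88,0,0,0,-0.01,1,-0.49,-0.88,0,0,0,-0.01,1,-0.49,-0.88,0,0,0,-0.01,1,-0.49,-0.88,0,0,0,-0.01,1,-0.49,-0.88,0,0,0,-0.01,1,-0.49,-0.88,0,0,0,-0.01,1,-0.49,-0.88,0,0,0,-0.01,1,-0.49,-0.88,0,0,0,-0.01]
}}

```text
time_s: 2.0
position: [0.4783, 0.0348, 0.2989]
tool_rot: [[-1.0, -0.003, -0.001], [-0.003, 1.0, 0.0], [0.001, 0.0, -1.0]]
ft_force: [0.2, 0.1, -0.6]
grip_width: 0.085
```

```bash
python3 - <<'E'
from h import *
import pickle
k=imaging.get_calibration("wrist")
im,d=imaging.get_image("wrist");cv2.imwrite("pics/w1.png",im);np.save("pics/w1.npy",d);pickle.dump(k,open("pics/w1.pkl","wb"))
for t in ("narrow_tray","wide_tray","rails","nose"):
    for r in imaging.pinpoint("wrist",t): print(t,np.round(r["pixel"],1),round(r["score"],2),onz("wrist",r["pixel"],.005 if t=="nose" else 0,k))
E
```

```text
narrow_tray [391.1 235.5] 0.58 [0.535465   0.12192733 0.        ]
wide_tray [580.8 223. ] 0.61 [0.51812891 0.36672228 0.        ]
nose [369.  174.3] 0.71 [0.45801387 0.09018266 0.005     ]
```

View pics/w1.png

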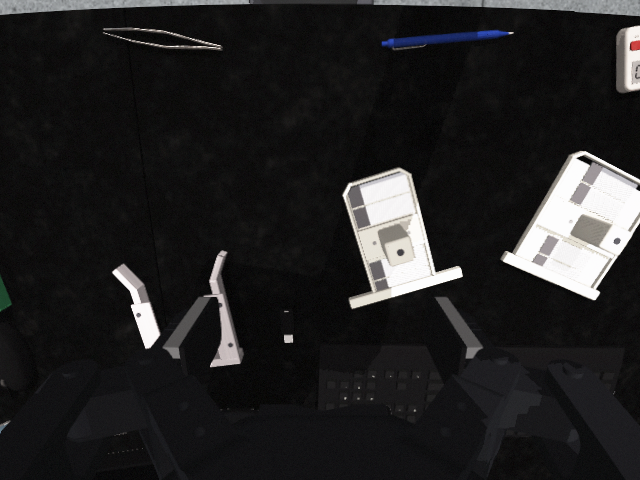

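The wrist view shows the narrow tray with its nose at (380,180), post top at about (399,251) and flange at the bottom. The rails are at left, partly hidden by a finger, so I'll shift over them for a clear view.

Emit:
{"op": "step_arm", "data": {
  "steps": [1,-0.24,-0.55,-0.05,0,0,0,1,-0.24,-0.55,-0.05,0,0,0,1,-0.24,-0.55,-0.05,0,0,0,1,-0.24,-0.55,-0.05,0,0,0,1,-0.24,-0.55,-0.05,0,0,0,1,-0.24,-0.55,-0.05,0,0,0]
}}

```text
time_s: 2.85
position: [0.5509, -0.1287, 0.3141]
tool_rot: [[-1.0, -0.005, -0.0], [-0.005, 1.0, 0.001], [0.0, 0.001, -1.0]]
ft_force: [1.0, 1.0, -0.1]
grip_width: 0.0857
```

```bash
python3 - <<'E'
from h import *
import pickle
k=imaging.get_calibration("wrist")
im,d=imaging.get_image("wrist");cv2.imwrite("pics/w2.png",im);np.save("pics/w2.npy",d);pickle.dump(k,open("pics/w2.pkl","wb"))
for t in ("narrow_tray","rails","nose"):
    for r in imaging.pinpoint("wrist",t): print(t,np.round(r["pixel"],1),round(r["score"],2),onz("wrist",r["pixel"],.005 if t=="nose" else 0,k))
im1=cv2.imread("pics/w1.png")[150:320,330:480]
cv2.imwrite("pics/w1c.png",cv2.resize(im1,None,fx=3.5,fy=3.5,interpolation=cv2.INTER_CUBIC))
E
```

```text
narrow_tray [517.7 178.7] 0.82 [0.53679268 0.11850473 0.        ]
nose [508.6 111.5] 0.84 [0.45642512 0.0921472  0.005     ]
```

View pics/w2.png

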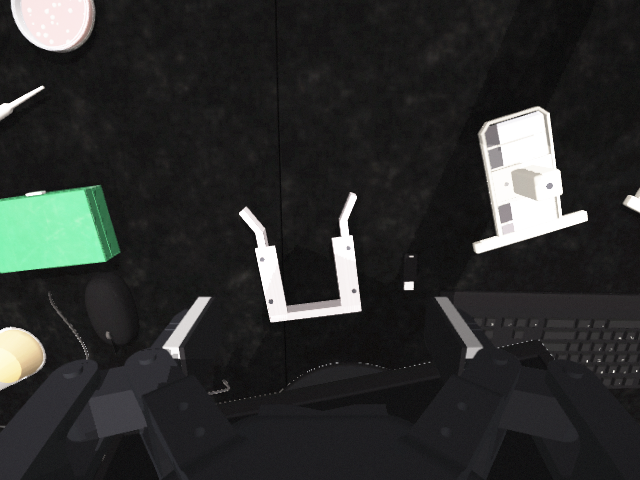

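View pics/w1c.png

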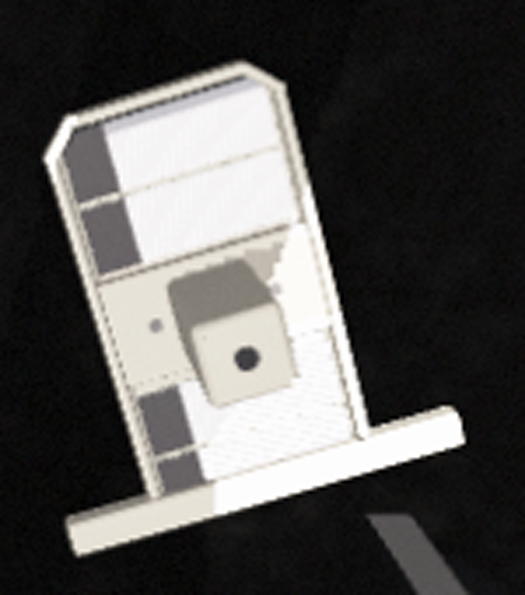

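Rails clearly visible: mouth tips (243,210) and (352,196), back stop at about (315,310). The crop shows the narrow tray's post-top centre (the dark dot) at (246,358). I'll zoom in on the rails.

```bash
python3 - <<'E'
from h import *
im1=cv2.imread("pics/w2.png")[185:330,230:370]
cv2.imwrite("pics/w2c.png",cv2.resize(im1,None,fx=4,fy=4,interpolation=cv2.INTER_CUBIC))
E
```

```text
(no output)
```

View pics/w2c.png

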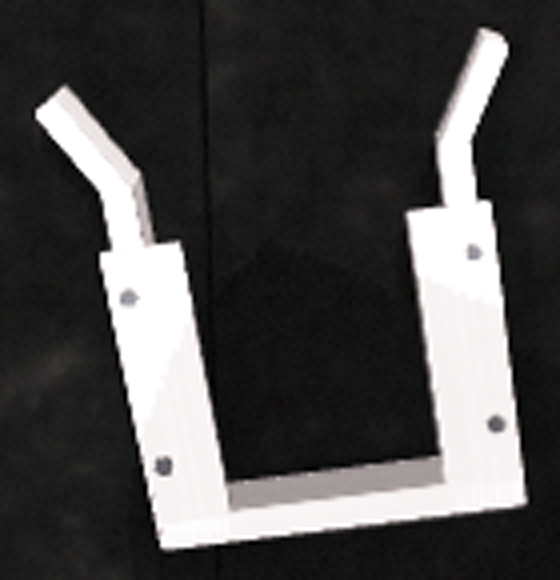

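```bash
cat > fit.py <<'E'
from h import *
import pickle
from scipy.optimize import least_squares
def fit(k,model,pix,x0):
    def f(p):
        c,s=np.cos(p[2]),np.sin(p[2])
        return np.concatenate([proj(k,(p[0]+c*m[0]-s*m[1],p[1]+s*m[0]+c*m[1],m[2]))-q for m,q in zip(model,pix)])
    r=least_squares(f,x0);return r.x,np.round(r.fun.reshape(-1,2),1)
E
python3 - <<'E'
from fit import *
k1=pickle.load(open("pics/w1.pkl","rb"));k2=pickle.load(open("pics/w2.pkl","rb"))
c2=lambda u,v:np.array([230+u/4,185+v/4])
x,r=fit(k2,[(-.015,-.036,.022),(-.015,.036,.022),(.08,-.036,.022),(.08,.036,.022)],[c2(180,241),c2(407,211),c2(229,510),c2(445,488)],[.63,-.14,0])
print("rails",x,np.degrees(x[2]));print(r)
c1=lambda u,v:np.array([330+u/3.5,150+v/3.5])
# image right=+y ; tray yaw~-162 so tray +y is world -y => image left
x,r=fit(k1,[(0,0,.062),(-.08,.075,.010),(-.08,-.075,.010)],[c1(246,358),c1(78,556),c1(464,440)],[.53,.12,-2.8])
print("tray",x,np.degrees(x[2]));print(r)
d=np.load("pics/w1.npy");print(d[252,395:404])
for m in [(.08,.032,.01),(.08,-.032,.01),(.08,.032,0),(.08,-.032,0)]:
    c,s=np.cos(x[2]),np.sin(x[2]);q=proj(k1,(x[0]+c*m[0]-s*m[1],x[1]+s*m[0]+c*m[1],m[2]));print((q-[330,150])*3.5)
E
```

```text
rails [ 0.62971912 -0.14988182  0.13685443] 7.841181219741811
[[ 0.   0.3]
 [ 0.3  0.6]
 [ 0.  -0.1]
 [-0.4 -1. ]]
tray [ 0.53480418  0.12011405 -2.81831914] -161.47779191317525
[[-0.3 -0.6]
 [-0.3  0.5]
 [ 0.6  0.3]]
[0.3860567  0.38588426 0.3845743  0.38544688 0.38487822 0.3837979
 0.38349336 0.3853288  0.38407433]
[ 60.60426718 119.70300725]
[243.80684096  59.7918489 ]
[ 58.62693241 115.14837471]
[237.64871586  56.54132501]
```

```bash
python3 -c "
from h import *
plan((0.535,0.120,.13),108.5)"
```

```text
now 3.05 [ 0.5507 -0.128   0.3147] yaw_y 90.39603844853126 q [ -25.1   21.3   64.2    0.    94.5 -115.5]
shift [0.0467 0.827  0.6157] turn [-2.000e-04  5.000e-04 -4.023e-01]
```

Emit:
{"op": "step_arm", "data": {
  "steps": [1,0.047,0.827,0.616,0,0,-0.402,1,0.047,0.827,0.616,0,0,-0.402,1,0.047,0.827,0.616,0,0,-0.402,1,0.047,0.827,0.616,0,0,-0.402,1,0.047,0.827,0.616,0,0,-0.402,1,0.047,0.827,0.616,0,0,-0.402,1,0.047,0.827,0.616,0,0,-0.402,1,0.047,0.827,0.616,0,0,-0.402,1,0.047,0.827,0.616,0,0,-0.402,1,0.047,0.827,0.616,0,0,-0.402]
}}

```text
time_s: 4.05
position: [0.5363, 0.1176, 0.1308]
tool_rot: [[-0.949, -0.314, 0.002], [-0.314, 0.949, -0.0], [-0.002, -0.001, -1.0]]
ft_force: [-0.4, -0.0, -0.6]
grip_width: 0.0855
```

```bash
python3 - <<'E'
from h import *
import pickle
plan((0.535,0.120,.044),108.5)
k=imaging.get_calibration("wrist")
im,d=imaging.get_image("wrist");cv2.imwrite("pics/w3.png",im);pickle.dump(k,open("pics/w3.pkl","wb"))
E
```

```text
now 4.05 [0.5363 0.1176 0.1308] yaw_y 108.31305703270365 q [   0.    28.2   84.9   -0.    66.8 -108.3]
shift [0.0021 0.0092 0.2892] turn [-0.0012  0.0028 -0.0042]
```

View pics/w3.png

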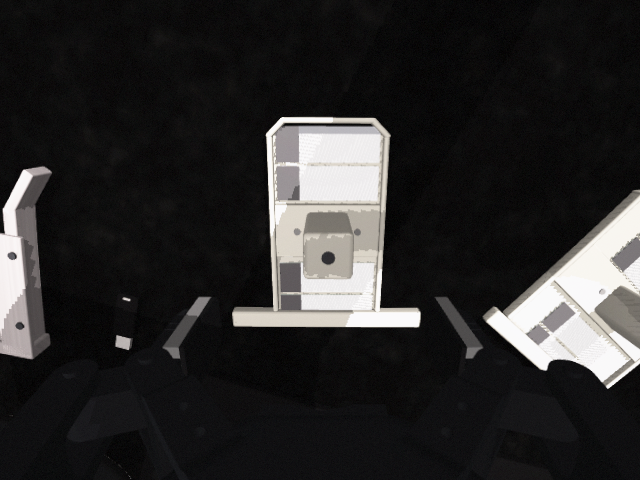

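Tray is square in view: post dot (328,258), flange back corners (233,327) and (420,327). I'll refine the pose from these.

```bash
python3 - <<'E'
from fit import *
k=pickle.load(open("pics/w3.pkl","rb"))
x,r=fit(k,[(0,0,.062),(-.08,.075,.010),(-.08,-.075,.010)],[(328,258),(233.5,327),(420,327)],[.53,.12,-2.8])
print("tray",x,np.degrees(x[2]));print(r)
plan((x[0],x[1],.044),np.degrees(x[2])+270)
E
```

```text
tray [ 0.53510768  0.12042284 -2.82195318] -161.6860069538849
[[ 0.1 -0.4]
 [-0.2  0.4]
 [ 0.1  0.3]]
now 4.1 [0.5362 0.1175 0.1306] yaw_y 108.29949914343408 q [   0.    28.2   85.    -0.    66.8 -108.3]
shift [0.0011 0.0105 0.2887] turn [-0.001   0.0026 -0.0003]
```

Emit:
{"op": "step_arm", "data": {
  "steps": [1,0.001,0.01,0.15,0,0,0,1,0.001,0.01,0.25,0,0,0,1,0.001,0.01,0.287,0,0,0,1,0.001,0.01,0.287,0,0,0,0,0.001,0.01,0.287,0,0,0,0,0.001,0.01,0.287,0,0,0,0,0.001,0.01,0.287,0,0,0,0,0.001,0.01,0.287,0,0,0,0,0.001,0.01,0.287,0,0,0,0,0.001,0.01,0.287,0,0,0],
  "grip_force": 60
}}

```text
time_s: 5.1
position: [0.5349, 0.1214, 0.0444]
tool_rot: [[-0.949, -0.315, 0.002], [-0.315, 0.949, 0.0], [-0.002, -0.001, -1.0]]
ft_force: [-1.0, -1.0, 7.2]
grip_width: 0.0293
```

```bash
python3 - <<'E'
from h import *
s=env.observe();print(s["ft_force"],s["grip_width"])
# staging pose: tray origin 0.19 before rails origin
th=np.radians(7.84);R0=np.array([.6297,-.1499]);u=np.array([np.cos(th),np.sin(th)])
print("stage",R0-.19*u)
plan((.50,.02,.12),108.3)
E
```

```text
[-1.01848374 -1.02044274  7.19688558] 0.029338424252434457
stage [ 0.44147596 -0.17581737]
now 5.1 [0.5349 0.1214 0.0444] yaw_y 108.38618010281157 q [   0.4   34.9   90.2    0.    54.9 -108. ]
shift [ 0.2164 -0.2841 -0.2521] turn [-0.0007  0.0022  0.0019]
```

Emit:
{"op": "step_arm", "data": {
  "steps": [0,0,0,-0.1,0,0,0,0,0,0,-0.2,0,0,0,0,0.15,-0.2,-0.2,0,0,0.2,0,0.33,-0.42,-0.2,0,0,0.4,0,0.33,-0.42,-0.2,0,0,0.6,0,0.33,-0.42,-0.2,0,0,0.8,0,0.33,-0.42,-0.2,0,0,0.97,0,0.33,-0.42,-0.2,0,0,0.97]
}}

```text
time_s: 5.9
position: [0.4798, -0.0299, 0.1034]
tool_rot: [[-0.903, 0.43, -0.0], [0.43, 0.903, 0.0], [0.001, -0.0, -1.0]]
ft_force: [0.4, 0.4, -2.7]
grip_width: 0.0294
```

```bash
python3 - <<'E'
from h import *
s=env.observe();print(s["ft_force"],s["grip_width"])
plan((.4415,-.1758,.105),25)
E
```

```text
[ 0.41741712  0.3983046  -2.677308  ] 0.029358984616468062
now 5.9 [ 0.4798 -0.0299  0.1034] yaw_y 64.56388762623217 q [-17.7  24.7  97.5   0.   57.8 -82.3]
shift [-0.0935 -0.4941 -0.0053] turn [-3.000e-04 -6.000e-04  8.792e-01]
```

Held with about 2.5 N of weight. Continuing to turn.

Emit:
{"op": "step_arm", "data": {
  "steps": [0,-0.093,-0.25,0,0,0,0.19,0,-0.093,-0.4,0,0,0,0.38,0,-0.093,-0.494,0,0,0,0.57,0,-0.093,-0.494,0,0,0,0.76,0,-0.093,-0.494,0,0,0,0.95,0,-0.093,-0.494,0,0,0,1,0,-0.093,-0.494,0,0,0,1]
}}

```text
time_s: 6.6
position: [0.4422, -0.1751, 0.1033]
tool_rot: [[-0.341, 0.94, -0.0], [0.94, 0.341, 0.0], [0.0, -0.0, -1.0]]
ft_force: [0.1, 0.4, -4.1]
grip_width: 0.0288
```

Emit:
{"op": "step_arm", "data": {
  "steps": [0,0,0,0,0,0,0.19,0,0,0,0,0,0,0.38,0,0,0,0,0,0,0.57,0,0,0,0,0,0,0.76,0,0,0,0,0,0,0.95,0,0,0,0,0,0,1,0,0,0,0,0,0,1]
}}

```text
time_s: 7.3
position: [0.4423, -0.175, 0.1034]
tool_rot: [[0.423, 0.906, -0.0], [0.906, -0.423, 0.0], [0.0, -0.0, -1.0]]
ft_force: [0.5, 0.5, -2.8]
grip_width: 0.029
```

Emit:
{"op": "step_arm", "data": {
  "steps": [0,0,0,0,0,0,0.19,0,0,0,0,0,0,0.38,0,0,0,0,0,0,0.57,0,0,0,0,0,0,0.76,0,0,0,0,0,0,0.95,0,0,0,0,0,0,1,0,0,0,0,0,0,1]
}}

```text
time_s: 8.0
position: [0.4422, -0.1752, 0.1034]
tool_rot: [[0.94, 0.341, -0.0], [0.341, -0.94, 0.0], [-0.0, -0.0, -1.0]]
ft_force: [0.7, 0.5, -2.5]
grip_width: 0.0294
```

```bash
python3 - <<'E'
from h import *
s=env.observe();print(s["ft_force"],s["grip_width"])
plan((.4415,-.1758,.105),-82.16)
E
```

```text
[ 0.66658385  0.48257721 -2.47420202] 0.02943455624984946
now 8.0 [ 0.4422 -0.1752  0.1034] yaw_y -70.05597849894075 q [-35.9  24.3  98.3  -0.   57.4  34.1]
shift [-0.003   0.0011 -0.0053] turn [-0.     0.     0.269]
```

Emit:
{"op": "step_arm", "data": {
  "steps": [0,-0.003,0,0,0,0,0.15,0,-0.003,0,0.06,0,0,0.267,0,-0.003,0,0.12,0,0,0.267,0,-0.003,0,0.17,0,0,0.267,0,-0.003,0,0.187,0,0,0.267,0,-0.003,0,0.187,0,0,0.267]
}}

```text
time_s: 8.6
position: [0.4412, -0.1755, 0.047]
tool_rot: [[0.991, 0.137, -0.001], [0.137, -0.991, 0.001], [-0.001, -0.001, -1.0]]
ft_force: [0.0, -0.6, -1.4]
grip_width: 0.0294
```

```bash
python3 - <<'E'
from h import *
import pickle
plan((.4415,-.1758,.045),-82.16)
k=imaging.get_calibration("wrist")
im,d=imaging.get_image("wrist");cv2.imwrite("pics/w4.png",im);pickle.dump(k,open("pics/w4.pkl","wb"))
im,d=imaging.get_image("scene");cv2.imwrite("pics/s4.png",cv2.resize(im[200:320,330:510],None,fx=4,fy=4))
E
```

```text
now 8.6 [ 0.4412 -0.1755  0.047 ] yaw_y -82.15240734793417 q [-36.   29.6 101.8  -0.   48.6  46.1]
shift [0.0009 0.001  0.0066] turn [-0.001   0.001   0.0002]
```

View pics/w4.png

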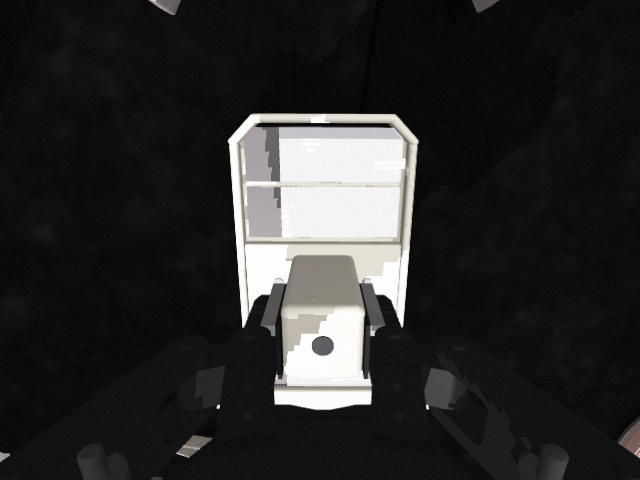

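View pics/s4.png

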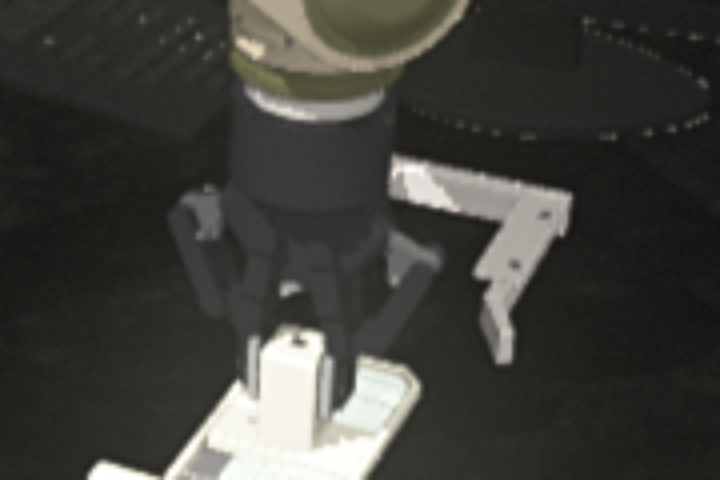

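The tray is centred on the mouth: flare tips at (165,5) and (485,5), tray axis at about column 322. Lowering to the bench and sliding in the first part.

Emit:
{"op": "step_arm", "data": {
  "steps": [0,0,0,0.007,0,0,0,0,0.06,0,0.007,0,0,0,0,0.12,0,0.007,0,0,0,0,0.18,0,0.007,0,0,0,0,0.24,0,0.007,0,0,0,0,0.3,0,0.007,0,0,0,0,0.3,0,0.007,0,0,0]
}}

```text
time_s: 9.4
position: [0.5322, -0.1636, 0.0456]
tool_rot: [[0.991, 0.136, 0.002], [0.136, -0.991, -0.001], [0.002, 0.001, -1.0]]
ft_force: [-0.2, 0.1, -3.1]
grip_width: 0.0292
```

```bash
python3 - <<'E'
from h import *
import pickle
print(env.observe()["ft_force"])
plan((.6297,-.1499,.045),-82.16)
k=imaging.get_calibration("wrist")
im,d=imaging.get_image("wrist");cv2.imwrite("pics/w5.png",im);pickle.dump(k,open("pics/w5.pkl","wb"))
E
```

```text
[-0.20928043  0.1038567  -3.0647093 ]
now 9.4 [ 0.5322 -0.1636  0.0456] yaw_y -82.19024782651738 q [-29.3  35.4  88.7   0.   55.8  52.9]
shift [ 0.3281 -0.001   0.0028] turn [ 0.0018 -0.0027 -0.0007]
```

View pics/w5.png

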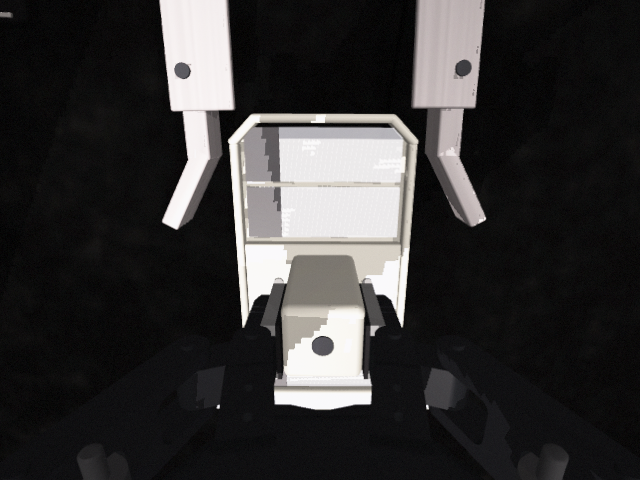

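The nose is centred between the rails (rails at columns 215 and 432, tray 232–416), below lip height. Continuing until almost home.

Emit:
{"op": "step_arm", "data": {
  "steps": [0,0.06,0,0.002,0,0,0,0,0.12,0,0.002,0,0,0,0,0.18,0,0.002,0,0,0,0,0.22,0,0.002,0,0,0,0,0.25,0,0.002,0,0,0,0,0.28,0,0.002,0,0,0,0,0.3,0,0.002,0,0,0,0,0.3,0,0.002,0,0,0]
}}

```text
time_s: 10.25
position: [0.62, -0.1515, 0.0446]
tool_rot: [[0.991, 0.134, 0.0], [0.134, -0.991, -0.0], [0.0, 0.0, -1.0]]
ft_force: [2.1, 1.0, -2.4]
grip_width: 0.0294
```

Emit:
{"op": "step_arm", "data": {
  "steps": [0,0.01,0,0,0,0,0,0,0.02,0,0,0,0,0,0,0.02,0,0,0,0,0]
}}

```text
time_s: 10.55
position: [0.6258, -0.1508, 0.0446]
tool_rot: [[0.991, 0.134, 0.0], [0.134, -0.991, -0.0], [0.0, 0.0, -1.0]]
ft_force: [-1.3, -0.7, -2.9]
grip_width: 0.0295
```

```bash
python3 - <<'E'
from h import *
import pickle
print(env.observe()["ft_force"])
plan((.6297,-.1499,.045),-82.16)
k=imaging.get_calibration("wrist")
im,d=imaging.get_image("wrist");cv2.imwrite("pics/w6.png",im);pickle.dump(k,open("pics/w6.pkl","wb"))
E
```

```text
[-1.31730728 -0.68364621 -2.93216241]
now 10.55 [ 0.6258 -0.1508  0.0446] yaw_y -82.28029476294408 q [-24.1  42.1  73.3  -0.   64.6  58.2]
shift [ 0.0134 -0.0011 -0.0012] turn [ 0.0002 -0.0002 -0.0027]
```

View pics/w6.png

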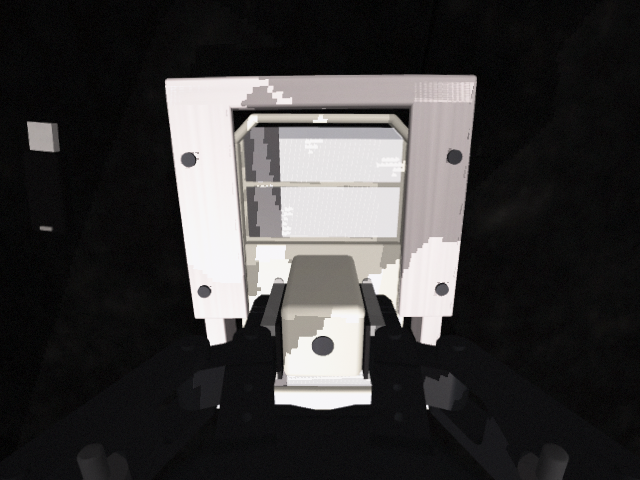

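The tray is under the lips with a few millimetres left before the back stop (gap at rows 107–114). Nudging on until contact.

Emit:
{"op": "step_arm", "data": {
  "steps": [0,0.005,0,0,0,0,0,0,0.01,0,0,0,0,0,0,0.01,0,0,0,0,0]
}}

```text
time_s: 10.9
position: [0.6275, -0.1505, 0.0445]
tool_rot: [[0.991, 0.135, -0.003], [0.135, -0.991, 0.0], [-0.003, -0.0, -1.0]]
ft_force: [-6.9, -2.2, 0.5]
grip_width: 0.0297
```

Emit:
{"op": "step_arm", "data": {
  "steps": [0,0.004,0,0,0,0,0,0,0.007,0,0,0,0,0,0,0.007,0,0,0,0,0]
}}

```text
time_s: 11.2
position: [0.6278, -0.1505, 0.0448]
tool_rot: [[0.991, 0.135, -0.007], [0.135, -0.991, -0.0], [-0.007, -0.001, -1.0]]
ft_force: [-15.8, -2.7, 5.9]
grip_width: 0.0293
```

Firm contact (16 N) at the back stop. I'll ease the push and release.

Emit:
{"op": "step_arm", "data": {
  "steps": [0,-0.008,0,0,0,0,0,0,-0.008,0,0,0,0,0,0.6,-0.008,0,0,0,0,0,0.6,-0.008,0,0,0,0,0,0.6,-0.008,0,0,0,0,0,0.6,-0.008,0,0,0,0,0,0.6,-0.008,0,0,0,0,0]
}}

```text
time_s: 11.9
position: [0.6284, -0.1503, 0.0447]
tool_rot: [[0.991, 0.134, 0.0], [0.134, -0.991, -0.0], [0.0, 0.0, -1.0]]
ft_force: [-0.3, -0.7, 0.6]
grip_width: 0.0517
```

Emit:
{"op": "step_arm", "data": {
  "steps": [0.6,0,0,-0.06,0,0,0,0.6,0,0,-0.15,0,0,0,0.6,0,0,-0.3,0,0,0,0.6,-0.1,0,-0.45,0,0,0,0.6,-0.2,0,-0.6,0,0,0,0.6,-0.27,0,-0.7,0,0,0,0.6,-0.27,0,-0.7,0,0,0,0.6,-0.27,0,-0.7,0,0,0]
}}

```text
time_s: 12.7
position: [0.5479, -0.1613, 0.2554]
tool_rot: [[0.991, 0.134, 0.002], [0.134, -0.991, -0.001], [0.002, 0.001, -1.0]]
ft_force: [0.9, 0.6, -0.5]
grip_width: 0.0508
```

```bash
python3 - <<'E'
from h import *
import pickle
s=env.observe();print(s["ft_force"],s["grip_width"],s["time_s"])
k=imaging.get_calibration("wrist")
im,d=imaging.get_image("wrist");cv2.imwrite("pics/w7.png",im);pickle.dump(k,open("pics/w7.pkl","wb"))
for c in ("wrist","side"):
  if c=="side": im,d=imaging.get_image("side");cv2.imwrite("pics/side7.png",im)
  for t in ("narrow_tray","nose","rails","wide_tray"):
    for r in imaging.pinpoint(c,t): print(c,t,np.round(r["pixel"],1),round(r["score"],2),onz(c,r["pixel"],.005 if t=="nose" else 0))
E
```

```text
[ 0.90348559  0.64155941 -0.50357013] 0.05084994405551073 12.7
wrist narrow_tray [323.6 120.1] 0.87 [ 0.62906061 -0.15101906  0.        ]
wrist nose [317.8  32. ] 0.89 [ 0.70865592 -0.13450024  0.005     ]
side narrow_tray [304.8 198.4] 0.97 [ 0.62563217 -0.13670883  0.        ]
side nose [278.  191.5] 0.67 [ 0.70260306 -0.14647804  0.005     ]
side rails [303.9 197.5] 0.7 [ 0.62930088 -0.14092316  0.        ]
side wide_tray [283.6 334.7] 0.81 [0.52024842 0.36586142 0.        ]
```

View pics/w7.png

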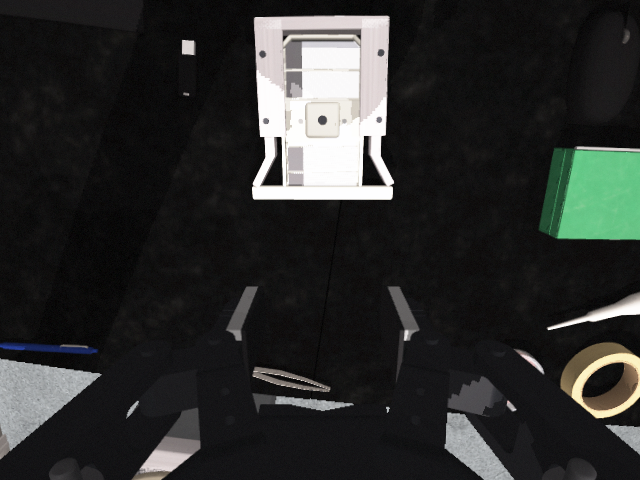

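View pics/side7.png

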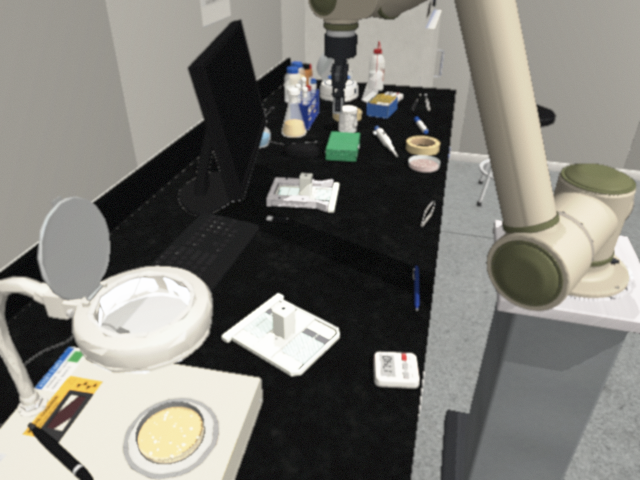

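The tray lies square in the rails, flange outside at row 192, nose by the back stop at row 38, and the wide tray looks unmoved. I'll do one numeric check of tray against rails.

```bash
python3 - <<'E'
from fit import *
k=pickle.load(open("pics/w7.pkl","rb"))
im=cv2.imread("pics/w7.png")[5:210,240:405];cv2.imwrite("pics/w7c.png",cv2.resize(im,None,fx=2.9,fy=2.9,interpolation=cv2.INTER_CUBIC))
x,r=fit(k,[(0,0,.062),(-.08,.075,.010),(-.08,-.075,.010)],[(322.5,120),(253.5,188),(392,187.5)],[.63,-.15,.13])
print(x,np.degrees(x[2]));print(r)
E
```

```text
[ 0.6352499  -0.1499077   0.13723164] 7.8627936877693445
[[ 0.  -8. ]
 [-1.1  5.3]
 [ 1.1  5.2]]
```

View pics/w7c.png

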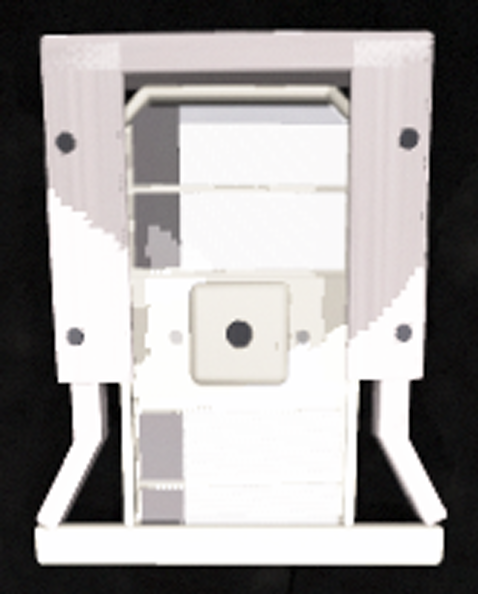

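```bash
python3 - <<'E'
from fit import *
k=pickle.load(open("pics/w7.pkl","rb"))
g=lambda u,v:(240+u/2.9,5+v/2.9)
x,r=fit(k,[(0,0,.062),(-.066,.075,.010),(-.066,-.075,.010)],[g(239,334),g(37,527),g(442,525)],[.63,-.15,.13])
print("tray",x,np.degrees(x[2]));print(r)
x,r=fit(k,[(-.015,.036,.022),(-.015,-.036,.022),(.08,.036,.022),(.08,-.036,.022)],[g(124,382),g(357,378),g(121,71),g(354,69)],[.63,-.15,.13])
print("rails",x,np.degrees(x[2]));print(r)
E
```

```text
tray [ 0.62845431 -0.15069615  0.13773654] 7.891722414413095
[[-0.   0.1]
 [-0.9 -0. ]
 [ 1.  -0. ]]
rails [ 0.62975657 -0.15097175  0.14425018] 8.2649262349078
[[ 3.7 -0.7]
 [-3.6 -0.2]
 [ 0.9  0.4]
 [-1.   0.2]]
```

The tray is about 1–2 mm from the rails' origin and within 0.4° of in line. Handing in.

```bash
python3 -c "
from rig import close_job
print(close_job())"
```

```text
the job is handed in; nothing more can be done
None
```

The narrow tray is in the rails, nose first against the back stop, and I handed the job in at about 13 s of the 42 s allowed. The hand-in reports no verdict.

I gripped the tray by its post, lifted it a few centimetres and turned it about 191° in the air. I then lowered it in front of the mouth and slid it under the lips to the stop. After easing the push I opened the gripper and raised the arm clear.

**Contact:** the push on the stop rose to about 16 N. The tool then stayed at x = 0.628 m.

**Tray position:** the final wrist-camera fit puts the tray origin at (0.628, -0.151) and its direction at 7.9°. The rails' origin is at (0.630, -0.150), pointing at 7.8–8.3°. That is about 2 mm off and within 0.4°.

**Wide tray:** the side camera shows it within about 1 mm of where it was at the start.

**Checks that disagreed:**
- The side camera's network estimate of the tray's position was about 14 mm off the wrist-camera fit. The same camera put the fixed rails about 9 mm off the wrist-camera fit in the same direction.
- My first final fit of the tray used the wrong flange edge and had large errors. I redid it with the right edge.
- In the final rails fit, the lip corners left errors of up to 3.7 pixels sideways, probably because I marked the wrong lip edges. The earlier rails fit had errors of 1 pixel or less.

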